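Stopper the shoe-cement tin

TASK

One of the two cement tins on the cobbler's bench still stands open: pick up the stopper of the right size, set it upright into the open neck, and then press it down until its flange sits fully home on the metal rim, with the rubber collar pushed flush. Let go of it when it is home, and leave the small stopper, the hammer and the shoe last where they are.

Things in the scene. Friction and masses are not known exactly. Their poses are not given: they have to be found in the camera images.
- open_tin: the open tin, left or right, fixed to the bench: round, bare metal with a grey band, 110 mm in diameter, shoulder 95 to 108 mm up, then a neck 66 mm in outside diameter; metal rim 135 mm above the bench. The inside is closed off 55 mm below the rim. Origin at the centre of its underside, z up
- neck_rim (a point): centre of the open tin's neck, at the height of the metal rim (135 mm above the bench)
- collar (a joint): black rubber sealing collar in the neck of the open tin: a ring with 49 mm bore and 58.6 mm outside diameter. At 0 it stands 10 mm proud of the metal rim; at 0.010 (m) it is pushed down flush with it. It is a tight fit: pushing it down takes about 12 N and it stays where it is left; the weight of the stopper alone does not move it
- closed_tin: the other tin, of the same shape and size, fixed to the bench, already closed with a stopper like the large one, fully home (top of its knob 181 mm above the bench). Origin at the centre of its underside
- stopper: large loose stopper on its narrow end, 91 mm tall, 160 g: black rubber plug 45 mm long, tapering from 34 mm diameter (bottom) to 46 mm, then a black flange 68 mm across, 8 mm thick (45 to 53 mm up), then a round wooden knob 34 mm across (53 to 91 mm up) to hold. Home: flange underside on the metal rim. Origin: centre of the narrow end, z along its axis to the knob
- small_stopper: a smaller stopper of the same form, too small for this tin, 64 mm tall, flange 48 mm in diameter, knob 24 mm in diameter, standing on its narrow end. Origin at the centre of the narrow end. Leave it alone
- hammer: a hammer lying on the bench, 200 mm long, origin at its underside. Leave it alone
- last: a wooden shoe last (foot form) lying on the bench, 190 mm long, 70 mm tall, origin at the centre of its underside. Leave it alone
There are look-alikes about, which are no part of the job. Leave any blue, orange or red look-alike of the stopper alone.

How it is judged:
By the outcome, as a careful person would: the job done as asked, in the order asked, and still so for the second after the job is handed in, with the robot touching nothing.
It also fails if it takes over 46 s, if anything falls off the work surface, if the arm or the gripper's body presses on something with over 40 N, if the wrist force passes 120 N, or if a joint passes its speed limit or range.

ROBOT

A 7-joint arm with a two-finger parallel gripper is mounted at the origin on the work surface. World frame = base frame: x ahead of the robot, y to its left, z up, the work surface at z = 0. Lengths are in mm, angles in rad, forces in N, time in s.
With the tool pointing down it reaches from about 425 to 875 mm from the base axis. Payload 4.7 kg.
Tool frame: the origin (TCP) lies on the mounting face of the last link; the fingertips stand 182 mm ahead of it and the grasp point (between the pads) lies 164 mm ahead of it; x points along the fingers, y is the direction in which the jaws open and shut, and the axes are right-handed (so a half turn about x gives the same grasp; the last joint's range is limited). The gripper opens to 87 mm and grips with 3 to 60 N. Pads are 19 mm wide; open, the fingers measure 117 mm over their backs; the gripper's body (75 mm by 190 mm) begins 51 mm behind the grasp point.
Start: joints at [-1.242, 0.321, -0.07, 1.45, 0.023, 1.371, -0.057], TCP at [201.273, 618.058, 404.787] pointing down, gripper open.
Joint ranges: [-2.86, 2.86], [-0.3, 2.09], [-1.38, 1.24], [0.06, 2.45], [-1.56, 4.7], [0.09, 2.05], [-2.69, 2.69]. Speed limits (rad/s): [2.57, 2.57, 3.14, 3.14, 3.14, 3.14, 3.14].

INTERFACE

Orientations are given as a unit quaternion [w, x, y, z].
In Python, from workcell import r gives the robot as it stands. The module is installed in compiled form; this text tells all that it offers.
- The arm moves only by the tool play_rows, never from a script. Its argument "increments" is a list of rows, each a list of 2 entries, a list of its own where there are three numbers: the shift along the tool's x, y, z in cm, then the turn, a rotation vector about the tool's x, y, z in degrees. In form: [[[x, y, z], [ax, ay, az]], ...]. A call has 1 to 5 rows; each row is the pose to reach, as a shift and turn from the pose measured when the call began, along the tool's axes at that moment; what a row does not reach only later rows make up. A row lasts 1/10 s, in which the tool goes at most 50 mm and 8.59 degrees, less where a joint would pass 70% of its speed; a pose out of reach is approached as far as the arm can. A call with a gripper value outside its range is refused whole. "claw" is the closure, from 0 (fully open) to 1 (shut), set as the call begins (left out, the last holds). The fingers move at their own pace and stop on an object; "newtons" is the grip in N (left out, the last holds). Time passes only in rows, so rows that repeat a pose let the fingers close. It gives the time, the measured TCP pose, the force and the opening at its end, in the units of the state.
- r.get_state(): the state, without advancing time (a new reading comes with each control period).
- r.camera(name): name is "side" or "top" or "wrist"; returns (picture, depth): 384x512x3 uint8, red, green, blue; 384x512 float32, mm along the optical axis (not along the pixel's ray), 0 where there is no reading.
- r.camera_params(name): a dict with "intrinsics" (3x3 intrinsics, pixels), "R" (3x3) and "t" (3): a world point X has camera coordinates R X + t; the wrist camera has in their place "hand_eye" (4x4, takes a point from camera to tool coordinates, whose origin is the TCP and whose axes are the tool frame's). Camera axes: x right, y down, z forward; pixel columns grow to the right and rows downward; lengths in mm; the calibration is good to about 2 mm. A picture is of the moment at which its call begins: read the wrist's pose just before it. camera_params takes no time and is no camera call.
- r.finish_job(): hands the job in, once; it reports no verdict.
Trained networks look in the newest picture that a camera, given by its name, has taken for a name from the list of things; names that differ only in an ending like _2 or _b are one class to them, and where a whole thing is asked for, a point or a joint stands for the part that bears it (a point fixed in the world has none). Each returns a list of dicts, best first, with "score" (0 to 1); they miss things now and then, are a little off and sometimes report something else, mostly with a low value. They report only what shows in the picture. A call takes as long as a camera call. They do not tell look-alikes from the thing itself.
- r.recognise(camera, target): "bbox" ([left, top, right, bottom] in pixels, round what is visible of it).
- r.outline_of(camera, target): "pixels" (384x512 bool, what is visible of it) and "bbox" ([left, top, right, bottom] in pixels, round what is visible of it).
- r.tip_of(camera, target): "xy" ([column, row] in pixels: a listed point, or the origin of a listed thing).
The state is a dict: "t": time; "joints": joint angles; "qvel": joint speeds; "joint_torque": joint torques, N m; "position": TCP position; "ee_rot": TCP orientation; "force": force on the tool from outside, world axes, zero at the start; "wrist_torque": the same for the moment, N m; "gripper_width": finger opening in mm.
Only numpy, scipy, OpenCV 4.12 (cv2) and the standard library are available. Lean on these libraries where they do the work, as an engineer would, in place of code of your own. Each camera call takes 0.05 s, during which the arm holds its last target. There are 200 camera calls.

## Working session

There is one attempt and no reset: what is moved stays moved. The work goes in short steps, Python scripts to look and compute and a tool call to move; the robot and the scene stay as the last step left them, time stands still between calls to the robot, and variables do not carry over. Pictures are saved under pics/ and viewed, about 8 in all and at most 12, crops included, and the job is handed in when it is done.

Besides the shell and the picture viewer there is one more tool, called after "Request:" as name(argument=value, ...) on one line, values as JSON. play_rows: Moves the arm, as the interface text tells. Its arguments: {"type":"object","properties":{"increments":{"type":"array"},"claw":{"type":"number"},"newtons":{"type":"number"}},"required":["increments"]}

```bash
mkdir -p pics; cat > h.py <<'E'
import numpy as np, cv2
from workcell import r
from scipy.spatial.transform import Rotation as Ro
def look(n):
    s=r.get_state(); p,d=r.camera(n); c=r.camera_params(n); K=np.array(c["intrinsics"])
    if n=="wrist":
        T=np.eye(4); q=s["ee_rot"]; T[:3,:3]=Ro.from_quat([q[1],q[2],q[3],q[0]]).as_matrix(); T[:3,3]=s["position"]; T=T@np.array(c["hand_eye"])
    else:
        T=np.eye(4); R=np.array(c["R"]); T[:3,:3]=R.T; T[:3,3]=-R.T@np.array(c["t"])
    return p,d,K,T
def cloud(d,K,T):
    v,u=np.mgrid[:d.shape[0],:d.shape[1]]
    P=np.stack([(u-K[0,2])/K[0,0]*d,(v-K[1,2])/K[1,1]*d,d],-1)
    W=P@T[:3,:3].T+T[:3,3]; W[d<=0]=np.nan
    return W
def circ(W,z0,z1,c,rad):
    m=(W[...,2]>z0)&(W[...,2]<z1)&(np.hypot(W[...,0]-c[0],W[...,1]-c[1])<rad)
    return W[m]
def save(n,p): cv2.imwrite(f"pics/{n}.png",cv2.cvtColor(p,cv2.COLOR_RGB2BGR))
E
python3 - <<'E'
from h import *
ims=[]
for n in ("top","side"):
    p,d,K,T=look(n); W=cloud(d,K,T); ims.append(p)
    print(n,"cam",T[:3,3].round())
    for t in ("stopper","open_tin","closed_tin","small_stopper"):
        for o in r.outline_of(n,t)[:4]:
            w=W[o["pixels"]]; w=w[~np.isnan(w[:,0])]
            if len(w)==0: continue
            zt=np.percentile(w[:,2],98); k=w[w[:,2]>zt-6]
            print(t,round(o["score"],2),np.round(o["bbox"]),"ztop",zt.round(),"top xy",((k.max(0)+k.min(0))/2).round(),p[o["pixels"]].mean(0).round())
    save(n,p)
s=r.get_state();print(s)
save("both",np.vstack(ims)[:, :] if 0 else cv2.resize(np.hstack(ims),(800,300)))
E
```

```text
top cam [ 217.   12. 1316.]
stopper 0.96 [218. 235. 237. 259.] ztop 94.0 top xy [343.  82.  94.] [ 55.  59. 110.]
stopper 0.9 [180. 249. 202. 270.] ztop 94.0 top xy [315. 193.  92.] [143.  67.   2.]
stopper 0.82 [191. 196. 218. 221.] ztop 94.0 top xy [455. 140.  93.] [108.  81.  52.]
stopper 0.72 [231. 182. 257. 210.] ztop 94.0 top xy [493.  23.  92.] [179.  44.  24.]
open_tin 0.58 [274. 119. 312. 161.] ztop 146.0 top xy [ 650. -137.  146.] [140. 131. 127.]
closed_tin 0.78 [180. 132. 219. 178.] ztop 182.0 top xy [621. 151. 181.] [138. 125. 115.]
small_stopper 0.48 [294. 205. 311. 220.] ztop 66.0 top xy [ 427. -144.   65.] [116.  85.  52.]
side cam [  94. -916.  855.]
stopper 0.93 [200. 199. 220. 228.] ztop 91.0 top xy [340.  78.  89.] [ 80.  82. 127.]
stopper 0.89 [181. 181. 198. 210.] ztop 91.0 top xy [314. 188.  89.] [165.  96.  58.]
stopper 0.8 [244. 197. 268. 220.] ztop 91.0 top xy [492.  17.  90.] [178.  75.  65.]
stopper 0.6 [227. 175. 248. 207.] ztop 90.0 top xy [452. 133.  89.] [122.  99.  77.]
open_tin 0.81 [304. 192. 349. 246.] ztop 143.0 top xy [ 648. -141.  143.] [158. 15
[... 206 characters left out ...]
joints': array([-1.24188825,  0.32101364, -0.07011995,  1.45052675,  0.02257268,
        1.37081296, -0.05693265]), 'qvel': array([-6.37809844e-05, -1.02803815e-03, -7.82328437e-04, -1.55587199e-03,
        1.54298607e-04, -5.20283337e-04, -4.35069353e-04]), 'joint_torque': array([-2.40399668e-04, -4.90610039e+01, -4.02619885e-01, -3.12462902e+01,
       -6.34851214e-02,  3.46007932e-02,  4.94304015e-05]), 'position': array([201.26194641, 618.05266062, 404.7643582 ]), 'ee_rot': array([ 0.69837114,  0.11085049,  0.69835931, -0.11083406]), 'force': array([-0.21452938,  0.5794646 ,  1.1855132 ]), 'wrist_torque': array([-0.0391947 ,  0.01585799, -0.04410185]), 'gripper_width': 86.98182399630572}
```

View pics/top.png

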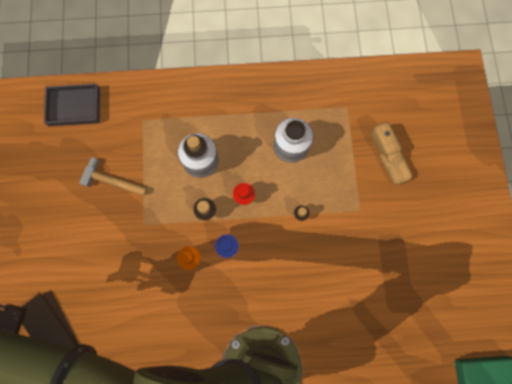

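View pics/side.png

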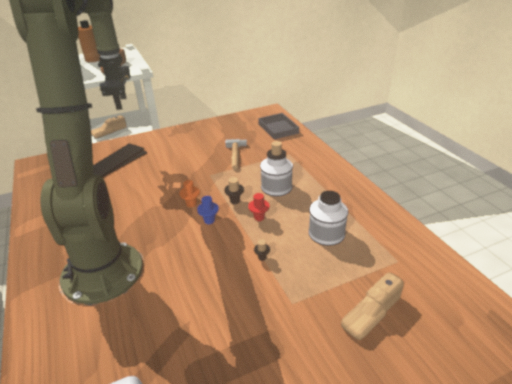

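The real stopper (wood knob, black flange) is at top pixel (204,208), world about (455,137). The blue, orange and red ones are look-alikes. The open tin is the right-hand one, pixel (294,135), world about (649,-139), with its collar top at about 145 mm. I'll go above the stopper first.

```bash
cat >> h.py <<'E'
def inc(target,yaxis=None):
    s=r.get_state(); q=s["ee_rot"]; R=Ro.from_quat([q[1],q[2],q[3],q[0]]).as_matrix()
    print("t",s["t"],"pos",s["position"].round(1),"tool x",R[:,0].round(3),"y",R[:,1].round(3),"F",s["force"].round(1),"w",round(s["gripper_width"],1))
    print("shift cm",(R.T@(np.array(target)-s["position"])/10).round(2))
    x=np.array([0,0,-1.]); y=R[:,1] if yaxis is None else np.array(yaxis,float); y=y-x*(x@y); y/=np.linalg.norm(y)
    print("turn deg",np.degrees(Ro.from_matrix(R.T@np.column_stack([x,y,np.cross(x,y)])).as_rotvec()).round(2))
E
python3 -c "
from h import *
inc([453,137,400])"
```

```text
t 0.5 pos [201.3 618.1 404.8] tool x [ 0.  0. -1.] y [0.31  0.951 0.   ] F [-0.2  0.6  1.2] w 87.0
shift cm [  0.48 -37.95  38.83]
turn deg [-0.  0. -0.]
```

Request:
play_rows(increments=[[[0.5,-38,38.8],[0,0,0]],[[0.5,-38,38.8],[0,0,0]],[[0.5,-38,38.8],[0,0,0]],[[0.5,-38,38.8],[0,0,0]],[[0.5,-38,38.8],[0,0,0]]], claw=0)

```text
t: 1.0
position: [317.6, 394.4, 402.7]
ee_rot: [0.699, 0.111, 0.698, -0.111]
force: [0.6, 0.4, -0.5]
gripper_width: 87.0
```

```bash
python3 -c "
from h import *
inc([453,137,400])"
```

```text
t 1.0 pos [317.6 394.4 402.7] tool x [ 0.001  0.001 -1.   ] y [0.31  0.951 0.001] F [ 0.6  0.4 -0.5] w 87.0
shift cm [  0.26 -20.29  20.84]
turn deg [-0.    0.01 -0.05]
```

Request:
play_rows(increments=[[[0.2,-20.3,20.8],[0,0,0]],[[0.2,-20.3,20.8],[0,0,0]],[[0.2,-20.3,20.8],[0,0,0]],[[0.2,-20.3,20.8],[0,0,0]],[[0.2,-20.3,20.8],[0,0,0]]])

```text
t: 1.5
position: [433.3, 172.8, 401.3]
ee_rot: [0.699, 0.111, 0.698, -0.11]
force: [0.3, 1.4, -0.3]
gripper_width: 87.2
```

Request:
play_rows(increments=[[[0,-2.6,2.7],[0,0,0]],[[0,-2.6,2.7],[0,0,0]],[[0,-2.6,2.7],[0,0,0]]])

```text
t: 1.8
position: [451.1, 139.1, 401.5]
ee_rot: [0.699, 0.113, 0.698, -0.111]
force: [0.9, 0.6, 0.2]
gripper_width: 87.2
```

```bash
cat > w.py <<'E'
from h import *
p,d,K,T=look("wrist"); W=cloud(d,K,T); save("w1",p)
for z0,z1 in((84,98),(46,60)):
    k=circ(W,z0,z1,(453,137),60)
    if len(k): print(z0,len(k),((k.max(0)+k.min(0))/2).round(1),np.ptp(k,axis=0).round(1),np.median(k,axis=0).round(1))
inc([453,137,239])
E
python3 w.py
```

```text
84 705 [456.9 139.9  88.7] [33.3 33.4  8.4] [455.8 140.2  90.8]
46 1436 [456.6 139.6  52.8] [67.2 67.4 13.2] [447.1 144.7  52.8]
t 1.85 pos [450.6 140.3 401.4] tool x [ 0.001  0.003 -1.   ] y [0.309 0.951 0.003] F [-1.2 -0.4  0.5] w 86.7
shift cm [16.24 -0.29  0.32]
turn deg [-0.    0.03 -0.16]
```

View pics/w1.png

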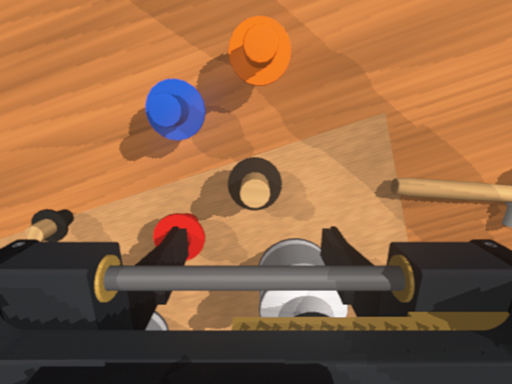

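The stopper is at pixel (255,185), world (457,140). Its measured diameters, 33 and 67 mm, match the large one. I'll descend onto it.

```bash
python3 -c "
from h import *
inc([457,140,240],[.31,.951,0])"
```

```text
t 1.85 pos [450.6 140.3 401.4] tool x [ 0.001  0.003 -1.   ] y [0.309 0.951 0.003] F [-1.2 -0.4  0.5] w 86.7
shift cm [16.14  0.12  0.61]
turn deg [ 0.05  0.03 -0.16]
```

Request:
play_rows(increments=[[[4,0.1,0.6],[0,0,-0.1]],[[8,0.1,0.6],[0,0,-0.1]],[[11,0.1,0.6],[0,0,-0.1]],[[13,0.1,0.6],[0,0,-0.1]],[[13,0.1,0.6],[0,0,-0.1]]])

```text
t: 2.35
position: [454.8, 141.1, 268.5]
ee_rot: [0.697, 0.109, 0.7, -0.11]
force: [-1.1, -1.0, 0.1]
gripper_width: 87.1
```

```bash
python3 -c "
from h import *
inc([457,140,240],[.31,.951,0])"
```

```text
t 2.35 pos [454.8 141.1 268.5] tool x [-0.005 -0.002 -1.   ] y [ 0.306  0.952 -0.003] F [-1.1 -1.   0.1] w 87.1
shift cm [ 2.85 -0.02  0.26]
turn deg [ 0.23 -0.24  0.19]
```

Request:
play_rows(increments=[[[1.5,0,0.25],[0.2,-0.2,0.2]],[[2.8,0,0.25],[0.2,-0.2,0.2]],[[2.8,0,0.25],[0.2,-0.2,0.2]],[[2.8,0,0.25],[0.2,-0.2,0.2]]])

```text
t: 2.75
position: [457.1, 140.7, 241.0]
ee_rot: [0.698, 0.111, 0.699, -0.11]
force: [-0.3, 1.0, 0.2]
gripper_width: 87.0
```

```bash
python3 -c "
from h import *
inc([457,140,240],[.31,.951,0])"
```

```text
t 2.75 pos [457.1 140.7 241. ] tool x [-0.     0.001 -1.   ] y [0.309 0.951 0.001] F [-0.3  1.   0.2] w 87.0
shift cm [ 0.1  -0.07  0.01]
turn deg [ 0.08 -0.03 -0.03]
```

Request:
play_rows(increments=[[[0.1,0,0],[0,0,0]],[[0.1,0,0],[0,0,0]],[[0.1,0,0],[0,0,0]],[[0.1,0,0],[0,0,0]],[[0.1,0,0],[0,0,0]]], claw=1, newtons=38)

```text
t: 3.25
position: [457.1, 140.7, 240.2]
ee_rot: [0.698, 0.111, 0.698, -0.11]
force: [-0.3, -1.0, 0.1]
gripper_width: 54.9
```

Request:
play_rows(increments=[[[0,0,0],[0,0,0]],[[0,0,0],[0,0,0]],[[0,0,0],[0,0,0]]])

```text
t: 3.55
position: [457.1, 140.6, 240.1]
ee_rot: [0.698, 0.111, 0.699, -0.11]
force: [-0.4, -0.1, -0.5]
gripper_width: 32.9
```

Request:
play_rows(increments=[[[0,0,0],[0,0,0]],[[0,0,0],[0,0,0]],[[-1,0,0],[0,0,0]],[[-4,0,0],[0,0,0]],[[-8,0,0],[0,0,0]]])

```text
t: 4.05
position: [456.1, 140.2, 319.7]
ee_rot: [0.697, 0.11, 0.7, -0.111]
force: [0.7, 0.8, -1.7]
gripper_width: 33.3
```

Request:
play_rows(increments=[[[-4,0,0],[0,0,0]],[[-8,0,0],[0,0,0]],[[-11,0,0],[0,0,0]],[[-12,0,0],[0,0,0]],[[-12,0,0],[0,0,0]]])

```text
t: 4.55
position: [456.8, 140.4, 440.9]
ee_rot: [0.698, 0.11, 0.699, -0.111]
force: [-0.3, -0.3, -2.8]
gripper_width: 33.2
```

```bash
python3 -c "
from h import *
p,d,K,T=look('wrist'); save('w2',p)
p,d,K,T=look('top');W=cloud(d,K,T)
k=circ(W,139,152,(650,-139),45);print(len(k),((k.max(0)+k.min(0))/2).round(1),np.ptp(k,axis=0).round(1))
k=circ(W,175,188,(620,148),45);print('closed',((k.max(0)+k.min(0))/2).round(1))
inc([645,-139,425],[.31,.951,0])"
```

```text
112 [ 650.1 -135.8  145.4] [57.7 55.3 12.9]
closed [623.  143.6 181.5]
t 4.65 pos [456.2 140.3 438.1] tool x [-0.007 -0.003 -1.   ] y [ 0.309  0.951 -0.005] F [-0.3  0.8 -2.1] w 33.2
shift cm [  1.26 -20.72  26.6 ]
turn deg [ 0.06 -0.31  0.27]
```

View pics/w2.png

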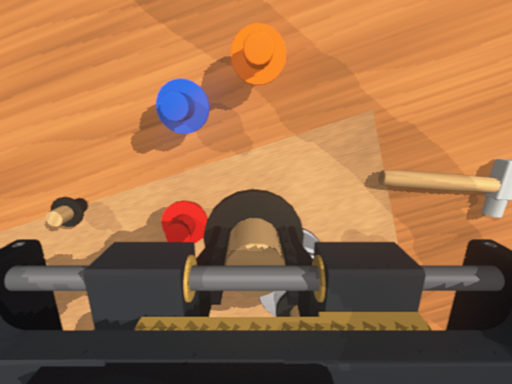

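The stopper is held (pixel (253,235)). I'll overshoot the tin so the wrist camera can see the collar from close by.

```bash
python3 -c "
from h import *
inc([745,-167,435],[.31,.951,0])"
```

```text
t 4.65 pos [456.2 140.3 438.1] tool x [-0.007 -0.003 -1.   ] y [ 0.309  0.951 -0.005] F [-0.3  0.8 -2.1] w 33.2
shift cm [  0.2  -20.3   36.97]
turn deg [ 0.06 -0.31  0.27]
```

Request:
play_rows(increments=[[[0.2,-1.5,2.7],[0,-0.3,0.3]],[[0.2,-3.6,6.6],[0,-0.3,0.3]],[[0.2,-5.7,10.4],[0,-0.3,0.3]],[[0.2,-7.8,14.2],[0,-0.3,0.3]],[[0.2,-10,18.2],[0,-0.3,0.3]]])

```text
t: 5.15
position: [598.8, -11.9, 432.9]
ee_rot: [0.697, 0.11, 0.7, -0.11]
force: [1.1, 1.1, -2.0]
gripper_width: 33.1
```

```bash
python3 -c "
from h import *
inc([745,-167,435],[.31,.951,0])"
```

```text
t 5.15 pos [598.8 -11.9 432.9] tool x [-0.004  0.    -1.   ] y [ 0.308  0.951 -0.001] F [ 1.1  1.1 -2. ] w 33.1
shift cm [ -0.27 -10.25  18.69]
turn deg [ 0.1  -0.22  0.06]
```

Request:
play_rows(increments=[[[-0.2,-2.1,3.8],[0,-0.2,0]],[[-0.2,-4.3,7.8],[0,-0.2,0]],[[-0.2,-6.5,11.9],[0,-0.2,0]],[[-0.2,-8.6,15.7],[0,-0.2,0]],[[-0.2,-10.2,18.7],[0,-0.2,0]]])

```text
t: 5.65
position: [746.2, -169.0, 430.1]
ee_rot: [0.696, 0.11, 0.7, -0.112]
force: [1.0, -0.2, -0.3]
gripper_width: 33.3
```

Request:
play_rows(increments=[[[0,0,0],[0,0,0]],[[0,0,0],[0,0,0]]])

```text
t: 5.85
position: [746.0, -170.2, 425.4]
ee_rot: [0.694, 0.111, 0.703, -0.113]
force: [0.1, 0.5, -2.3]
gripper_width: 33.2
```

```bash
cat > w3.py <<'E'
from h import *
p,d,K,T=look("wrist"); W=cloud(d,K,T); save("w3",p)
k=circ(W,141,150,(650,-137),45);print("collar",len(k),((k.max(0)+k.min(0))/2).round(1),np.ptp(k,axis=0).round(1))
def fit(q):
    A=np.c_[2*q[:,:2],np.ones(len(q))]; s=np.linalg.lstsq(A,(q[:,:2]**2).sum(1),rcond=None)[0]; return s[:2].round(1),np.sqrt(s[2]+s[0]**2+s[1]**2).round(1)
if len(k)>20: print(fit(k), np.median(k[:,2]).round(1))
k=circ(W,128,139,(650,-137),45);print("rim",len(k),((k.max(0)+k.min(0))/2).round(1),np.ptp(k,axis=0).round(1))
s=r.get_state()
g=T[:3,3]
inc([650,-137,425],[.31,.951,0])
# held stopper: points below tool by its flange height
k=circ(W,210,300,s["position"][:2],45)
for z in range(210,300,5):
    j=k[(k[:,2]>=z)&(k[:,2]<z+5)]
    if len(j): print(z,len(j),j.min(0).round(),j.max(0).round())
E
python3 w3.py
```

```text
collar 1080 [ 651.9 -137.2  144.1] [57.6 58.1  5.9]
(array([ 652.1, -137.5]), np.float64(26.5)) 144.5
rim 850 [ 652.  -137.5  133.5] [65.7 65.4 11. ]
t 5.9 pos [ 745.9 -168.8  427. ] tool x [-0.011  0.    -1.   ] y [ 0.311  0.95  -0.003] F [-0.6  0.3 -2. ] w 33.4
shift cm [  0.3    0.04 -10.1 ]
turn deg [-0.05 -0.6   0.19]
230 105 [ 710. -197.  231.] [ 738. -137.  235.]
235 2668 [ 710. -203.  235.] [ 758. -136.  240.]
240 197 [ 710. -201.  240.] [ 747. -142.  245.]
245 271 [ 724. -190.  245.] [ 747. -142.  250.]
250 284 [ 725. -190.  250.] [ 743. -142.  255.]
255 304 [ 725. -190.  255.] [ 746. -142.  260.]
260 348 [ 725. -190.  260.] [ 745. -142.  265.]
265 430 [ 725. -191.  265.] [ 748. -141.  270.]
270 479 [ 724. -192.  270.] [ 761. -140.  275.]
275 1323 [ 724. -193.  275.] [ 761. -139.  280.]
280 278 [ 724. -194.  280.] [ 758. -138.  285.]
285 212 [ 724. -193.  285.] [ 758. -138.  290.]
290 329 [ 724. -193.  290.] [ 761. -149.  295.]
295 100 [ 735. -193.  295.] [ 761. -148.  300.]
```

View pics/w3.png

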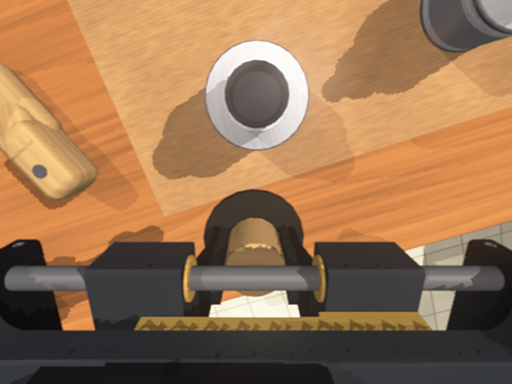

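The neck is at pixel (257,93), world (652,-137.5), with collar top at 144.5 mm. The held stopper is centred on the tool axis. Next I'll move above the neck and straighten the tool.

```bash
python3 -c "
from h import *
inc([652,-137.5,420],[.31,.951,0])"
```

```text
t 5.9 pos [ 745.9 -168.8  427. ] tool x [-0.011  0.    -1.   ] y [ 0.311  0.95  -0.003] F [-0.6  0.3 -2. ] w 33.4
shift cm [ 0.8   0.06 -9.89]
turn deg [-0.05 -0.6   0.19]
```

Request:
play_rows(increments=[[[0.2,0,-2.5],[0,-0.6,0.2]],[[0.5,0,-6],[0,-0.6,0.2]],[[0.7,0.1,-9],[0,-0.6,0.2]],[[0.8,0.1,-9.9],[0,-0.6,0.2]],[[0.8,0.1,-9.9],[0,-0.6,0.2]]])

```text
t: 6.4
position: [650.8, -135.0, 420.7]
ee_rot: [0.699, 0.111, 0.698, -0.109]
force: [0.2, 0.9, -0.9]
gripper_width: 33.5
```

```bash
python3 -c "
from h import *
inc([652,-137.5,385],[.31,.951,0])"
```

```text
t 6.4 pos [ 650.8 -135.   420.7] tool x [ 0.001  0.003 -1.   ] y [0.308 0.951 0.003] F [ 0.2  0.9 -0.9] w 33.5
shift cm [ 3.57 -0.21  0.19]
turn deg [ 0.11  0.01 -0.17]
```

Request:
play_rows(increments=[[[0.8,-0.2,0.2],[0.1,0,-0.2]],[[2,-0.2,0.2],[0.1,0,-0.2]],[[3,-0.2,0.2],[0.1,0,-0.2]],[[3,-0.2,0.2],[0.1,0,-0.2]],[[3,-0.2,0.2],[0.1,0,-0.2]]])

```text
t: 6.9
position: [652.3, -137.6, 389.7]
ee_rot: [0.698, 0.111, 0.699, -0.111]
force: [0.3, -0.0, -1.6]
gripper_width: 33.0
```

```bash
python3 -c "
from h import *
p,d,K,T=look('side');save('s2',cv2.resize(p[120:290,240:420],None,fx=3,fy=3,interpolation=cv2.INTER_CUBIC))
inc([652,-137.5,345],[.31,.951,0])"
```

```text
t 6.95 pos [ 652.4 -137.7  390.3] tool x [-0.001 -0.001 -1.   ] y [ 0.31   0.951 -0.001] F [ 0.3  0.4 -1.2] w 33.5
shift cm [ 4.53  0.01 -0.04]
turn deg [-0.01 -0.01  0.06]
```

View pics/s2.png

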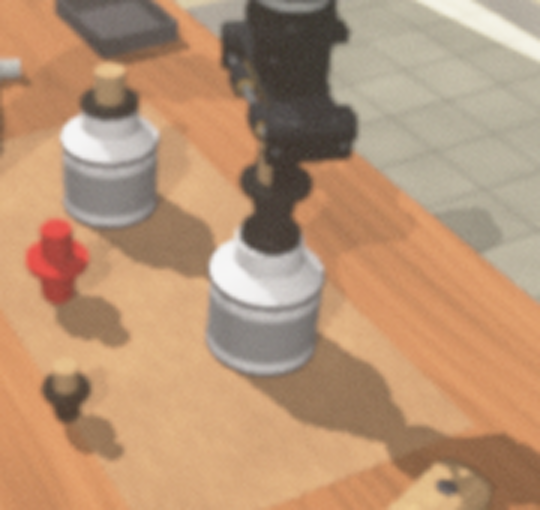

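The stopper is upright and right over the collar (crop pixel about (272,225)). I'll lower it in, stopping short of collar contact (TCP about 342), and watch the force.

Request:
play_rows(increments=[[[1,0,0],[0,0,0]],[[2,0,0],[0,0,0]],[[2.8,0,0],[0,0,0]],[[3.4,0,0],[0,0,0]],[[3.8,0,0],[0,0,0]]])

```text
t: 7.45
position: [652.2, -137.7, 351.4]
ee_rot: [0.698, 0.111, 0.699, -0.111]
force: [-0.8, 0.4, -1.6]
gripper_width: 32.9
```

```bash
python3 -c "
from h import *
inc([652,-137.5,340],[.31,.951,0])"
```

```text
t 7.45 pos [ 652.2 -137.7  351.4] tool x [-0.002 -0.001 -1.   ] y [ 0.31   0.951 -0.001] F [-0.8  0.4 -1.6] w 32.9
shift cm [ 1.14  0.01 -0.02]
turn deg [-0.02 -0.07  0.08]
```

Request:
play_rows(increments=[[[0.3,0,0],[0,0,0]],[[0.6,0,0],[0,0,0]],[[0.9,0,0],[0,0,0]],[[1.2,0,0],[0,0,0]],[[1.4,0,0],[0,0,0]]], newtons=55)

```text
t: 7.95
position: [652.4, -137.9, 339.5]
ee_rot: [0.698, 0.111, 0.698, -0.111]
force: [-3.3, 0.7, 11.2]
gripper_width: 32.6
```

Request:
play_rows(increments=[[[0.2,0,0],[0,0,0]],[[0.4,0,0],[0,0,0]],[[0.5,0,0],[0,0,0]]])

```text
t: 8.25
position: [652.6, -138.3, 337.4]
ee_rot: [0.699, 0.111, 0.697, -0.111]
force: [-3.2, 0.4, 9.4]
gripper_width: 33.6
```

Request:
play_rows(increments=[[[0.3,0,0],[0,0,0]],[[0.6,0,0],[0,0,0]],[[0.8,0,0],[0,0,0]],[[0.8,0,0],[0,0,0]]])

```text
t: 8.65
position: [652.6, -138.5, 331.9]
ee_rot: [0.7, 0.112, 0.697, -0.11]
force: [-3.9, 1.0, 8.4]
gripper_width: 33.0
```

```bash
python3 -c "
from h import *
inc([652,-137.5,330],[.31,.951,0])"
```

```text
t 8.65 pos [ 652.6 -138.5  331.9] tool x [ 0.005  0.001 -1.   ] y [0.311 0.951 0.003] F [-3.9  1.   8.4] w 33.0
shift cm [ 0.19  0.08 -0.09]
turn deg [-0.04  0.23 -0.16]
```

Request:
play_rows(increments=[[[0.3,0,-0.1],[0,0.2,-0.2]],[[0.6,0,-0.1],[0,0.2,-0.2]],[[0.8,0,-0.1],[0,0.2,-0.2]],[[0.8,0,-0.1],[0,0.2,-0.2]]])

```text
t: 9.05
position: [652.3, -138.7, 329.8]
ee_rot: [0.7, 0.112, 0.696, -0.111]
force: [-7.2, 1.1, 20.7]
gripper_width: 33.0
```

Request:
play_rows(increments=[[[0.4,0,0],[0,0.3,0]],[[0.8,0,0],[0,0.3,0]],[[1.0,0,0],[0,0.3,0]],[[1.0,0,0],[0,0.3,0]]])

```text
t: 9.45
position: [652.3, -139.6, 329.4]
ee_rot: [0.7, 0.114, 0.696, -0.109]
force: [-15.8, 3.9, 38.6]
gripper_width: 32.8
```

```bash
python3 -c "
from h import *
inc([652,-137.5,330],[.31,.951,0])
p,d,K,T=look('side');W=cloud(d,K,T)
save('s3',np.hstack([cv2.resize(p[y:y+80,x:x+80],(380,380),interpolation=cv2.INTER_CUBIC) for x,y in((235,130),(290,170))]))"
```

```text
t 9.45 pos [ 652.3 -139.6  329.4] tool x [ 0.006  0.005 -1.   ] y [0.311 0.95  0.007] F [-15.8   3.9  38.6] w 32.8
shift cm [-0.06  0.2  -0.09]
turn deg [-0.07  0.23 -0.4 ]
```

View pics/s3.png

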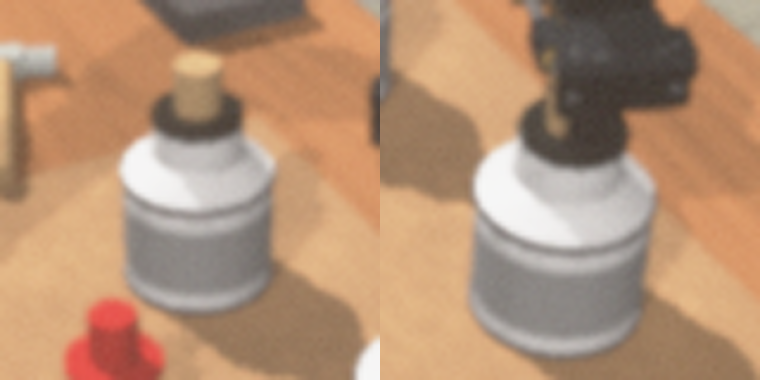

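Force climbs steeply to 39 N with almost no travel, and the flange sits on the neck (crop pixel (573,135)) as on the closed tin. I'll relax the press, let go, rise, and measure.

Request:
play_rows(increments=[[[0,0,0],[0,0,0]],[[-0.05,0.1,0],[0,0,0]],[[-0.05,0.1,0],[0,0,0]]])

```text
t: 9.8
position: [652.4, -138.8, 329.6]
ee_rot: [0.7, 0.114, 0.697, -0.109]
force: [-3.2, 0.3, 7.3]
gripper_width: 33.3
```

Request:
play_rows(increments=[[[0,0,0],[0,0,0]],[[0,0,0],[0,0,0]],[[0,0,0],[0,0,0]],[[0,0,0],[0,0,0]],[[0,0,0],[0,0,0]]], claw=0)

```text
t: 10.3
position: [652.5, -138.7, 329.3]
ee_rot: [0.7, 0.113, 0.697, -0.109]
force: [0.2, -0.0, 0.1]
gripper_width: 65.0
```

Request:
play_rows(increments=[[[0,0,0],[0,0,0]],[[0,0,0],[0,0,0]],[[0,0,0],[0,0,0]]])

```text
t: 10.6
position: [652.5, -138.7, 329.4]
ee_rot: [0.7, 0.113, 0.697, -0.109]
force: [0.1, -0.3, 0.4]
gripper_width: 84.6
```

```bash
python3 -c "
from h import *
inc([652,-137.5,450],[.31,.951,0])"
```

```text
t 10.6 pos [ 652.5 -138.7  329.4] tool x [ 0.006  0.005 -1.   ] y [0.311 0.95  0.006] F [ 0.1 -0.3  0.4] w 84.6
shift cm [-12.06   0.17  -0.04]
turn deg [-0.07  0.22 -0.37]
```

Next, rise, then shift outward so the wrist camera sees the tin.

Request:
play_rows(increments=[[[-2,0,0],[0,0.2,-0.3]],[[-5,0,0],[0,0.2,-0.3]],[[-8,0,0],[0,0.2,-0.3]],[[-11,0,3],[0,0.2,-0.3]],[[-11,0,7],[0,0.2,-0.3]]])

```text
t: 11.1
position: [718.8, -161.2, 446.7]
ee_rot: [0.702, 0.112, 0.695, -0.11]
force: [0.7, -0.1, 1.4]
gripper_width: 87.1
```

Request:
play_rows(increments=[[[0,0,2],[0,0,0]],[[0,0,3],[0,0,0]],[[0,0,3],[0,0,0]],[[0,0,3],[0,0,0]]])

```text
t: 11.5
position: [747.1, -170.6, 446.5]
ee_rot: [0.701, 0.112, 0.695, -0.11]
force: [-1.1, -0.7, 0.4]
gripper_width: 87.3
```

```bash
cat > f.py <<'E'
from h import *
for n in("wrist","top","side"):
    p,d,K,T=look(n);W=cloud(d,K,T)
    if n=="wrist": save("w4",p)
    for nm,c in(("open",(652,-137)),("closed",(622,146))):
        k=circ(W,100,200,c,40)
        if len(k)<30: continue
        t=k[k[:,2]>170]; rr=np.hypot(k[:,0]-c[0],k[:,1]-c[1])
        f=k[(rr>22)&(rr<31)&(k[:,2]>138)]
        print(n,nm,"knob z",np.median(t[:,2]).round(1) if len(t) else None,"knob xy",((t.max(0)+t.min(0))/2).round(1) if len(t) else None,"flange z",np.percentile(f[:,2],[10,50,90]).round(1) if len(f) else None)
        if len(f)>50: print("  flange tilt slopes",np.linalg.lstsq(np.c_[f[:,:2]-f[:,:2].mean(0),np.ones(len(f))],f[:,2],rcond=None)[0][:2].round(3))
inc([652,-137.5,450],[.31,.951,0])
E
python3 f.py
```

```text
wrist open knob z 180.7 knob xy [ 653.8 -137.5  180.6] flange z [141.8 142.8 143.7]
  flange tilt slopes [0.001 0.002]
wrist closed knob z None knob xy None flange z None
top closed knob z 180.4 knob xy [619.8 151.1 177.9] flange z [140.6 143.3 146.2]
  flange tilt slopes [0.005 0.049]
side open knob z 178.9 knob xy [ 650.1 -141.   176.5] flange z [140.2 141.7 143.3]
  flange tilt slopes [-0.021 -0.023]
side closed knob z 178.6 knob xy [617.5 146.9 176.5] flange z [140.1 141.4 143.2]
  flange tilt slopes [-0.009  0.001]
t 11.65 pos [ 746.8 -170.2  447.4] tool x [ 0.01   0.001 -1.   ] y [0.31  0.951 0.004] F [ 0.4 -0.5  0.5] w 87.5
shift cm [ -0.36   0.18 -10.02]
turn deg [ 0.02  0.53 -0.24]
```

View pics/w4.png

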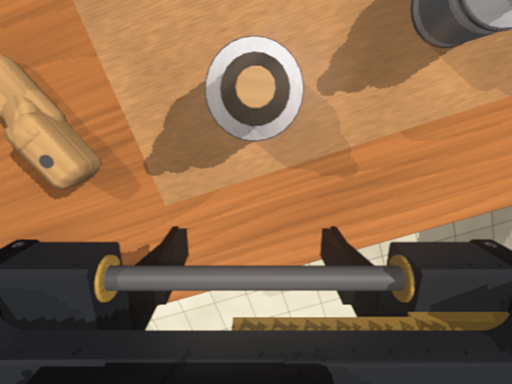

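The stopper is centred on the neck (pixel (255,88)), level, with its knob at 180.7 mm and flange top at 142.8 mm against 181 and 143 expected. It is home, so I'm handing in.

```bash
python3 -c "
from workcell import r
print(r.finish_job())"
```

```text
the job is handed in; nothing more can be done
None
```

The stopper is home in the open right-hand tin, and I handed the job in at about 11.7 s of the 46 s allowed. I gripped the large wood-and-black stopper by its knob, set it upright into the neck, and pressed until the force rose to about 39 N with almost no further travel. Then I let go and moved clear.

- **Stopper height:** the wrist camera put the knob top at 180.7 mm (181 expected) and the flange top at 142.8 mm (143 expected). The flange was level to about 0.002.
- **Side camera:** it read the knob about 2 mm low, at 178.9 mm, but read the closed tin's knob the same way (178.6 mm). That fits its calibration offset.
- **Top camera:** it gave no reading of the finished stopper.
- **Collar:** it could not be seen under the flange, so I judged it flush from the flange height and the firm stop.
- **Sideways force:** while pressing, the wrist force also showed about 16 N sideways, which went away when I relaxed the press.
- **Other items:** I touched nothing else on purpose, but I did not re-measure the small stopper, hammer, last or look-alikes at the end.

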